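# Pack the last slim box and close the carton flap

## Robot

A 6-joint arm with a two-finger parallel gripper is mounted at the origin on the work surface. World frame = base frame: x ahead of the robot, y to its left, z up, the work surface at z = 0. Lengths are in mm, angles in rad, forces in N, time in s.
With the tool pointing down it reaches from about 350 to 925 mm from the base axis. Payload 6.4 kg.
Tool frame: the origin (TCP) lies at the very end of the fingers, on their centre line; the grasp point (between the pads) lies 19 mm behind it; z points along the fingers, y is the line along which they close (so a half turn about z gives the same grasp; the last joint's range is limited). The gripper opens to 85 mm and grips with 20 to 120 N. Pads are 22 mm wide; open, the fingers measure 114 mm over their backs; the gripper's body (76 mm by 85 mm) begins 54 mm behind the grasp point. The pads swing forward as they close: fully open they stand 13 mm farther back than shut.
Start: joints at [1.105, 0.245, 1.558, -0, 1.339, -0.174], TCP at [186.987, 622.535, 231.29] pointing down, gripper open.
Joint ranges: [-3.13, 3.13], [-1.02, 2.26], [0.13, 2.54], [-0.95, 4.09], [0.21, 2.88], [-2.74, 2.74]. Speed limits (rad/s): [2.57, 2.57, 3.14, 3.14, 3.14, 3.14].

## Interface

Orientations are given as a unit quaternion [w, x, y, z].
In Python, from bench import robot gives the robot as it stands.
- The arm moves only by the shell command python3 -m crank 'ROWS' [OPENING]. ROWS is JSON, a list of rows, each a list of 6 numbers: the shift along the world's x, y, z in m, then the turn, a rotation vector about the world's x, y, z in degrees. In form: [[tx, ty, tz, rx, ry, rz], ...]. A call has exactly 5 rows; each row shifts and turns the commanded pose from where the row before left it; what a row does not reach is not made up. A row lasts 1/8 s, in which the tool goes at most 62.5 mm and 10.7 degrees, less where a joint would pass 70% of its speed; a pose out of reach is approached as far as the arm can. A call is refused whole if a number of a shift passes 0.0625 or a number of a turn 10.7, either way. A call with a gripper value outside its range is refused whole. OPENING is the closure, from 0 (fully open) to 1 (shut), set as the call begins (- or left out, the last holds). The fingers move at their own pace and stop on an object; the grip force is fixed at half the most. Time passes only in rows, so rows that do not move let the fingers close, or fill a call up. It gives the time, the measured TCP pose, the force, the opening and the grip force at its end, in the units of the state.
- robot.observe(): the state, without advancing time (a new reading comes with each control period).
- robot.camera(name): name is "side" or "top" or "wrist"; returns the picture (384x512x3 uint8, red, green, blue); there is no depth.
- robot.get_calibration(name): a dict with "intrinsics" (3x3 intrinsics, pixels), "view" (4x4, takes a point from world to camera coordinates). Camera axes: x right, y up, looking along -z (the intrinsics and any distortion apply to the point x, -y, -z); pixel columns grow to the right and rows downward; lengths in mm; the calibration is good to about 2 mm. A picture is of the moment at which its call begins: read the wrist's pose just before it. get_calibration takes no time and is no camera call; for the wrist camera it gives the pose at the moment of the call.
- robot.close_job(): hands the job in; it is judged then, once.
The state is a dict: "time": time; "q": joint angles; "joint_velocities": joint speeds; "tau": joint torques, N m; "tcp_pos": TCP position; "tcp_rot": TCP orientation; "contact_force": force on the tool from outside, world axes, zero at the start; "torque": the same for the moment, N m; "grip_width": finger opening in mm; "grip_force": force on a finger pad.
Only numpy, scipy, OpenCV 4.12 (cv2) and the standard library are available. Lean on these libraries where they do the work, as an engineer would, in place of code of your own. Each camera call takes 0.05 s, during which the arm holds its last target. There are 200 camera calls.

## Task

A brown shipping carton lies on its side with its mouth towards the robot and one white box already packed in it. Slide the loose slim white box, lengthwise, into the free lane beside the packed one, under the carton's roof and all the way home against the back, then fold the side flap fully shut across the mouth. Leave the packed box in its place and do not disturb the taller white box or the other things on the table.

Things in the scene. Friction and masses are not known exactly. Their poses are not given: they have to be found in the camera images.
- carton: Brown carton lying on its side, fixed; outer 186 (x) x 140 (y) x 62 (z) mm, board 4 mm. Origin: centre of its underside; +x runs from the open mouth (x = -93 mm) to the closed back (inner face x = +89). Inner sides at y = +66 and -66, inner floor z = 4, roof from z = 58 to 62. The roof is cut back 35 mm: it starts at x = -58, so fingers can follow the box a little way in from above.
- lane_mouth (a point): Middle of the free lane in the mouth plane, on the inner floor: (-93, -30, +4) mm in the carton's frame. The lane is about 70 mm wide (y = -66 to +5 mm), from the -y side wall to the packed box; axes as the carton's.
- slim_box: The box to pack: white folding box 170 (x) x 60 (y) x 44 (z) mm, about 0.16 kg, pale grey print on top, lying loose on the table, left or right of the carton. Origin: centre of its underside; x along its length. It may go in either end first. Home in the carton its origin is at about (+4, -30, +4) mm in the carton's frame.
- packed_box: Identical white box 170 x 60 x 44 mm already in the carton's +y half, against the back wall, loose. Origin: centre of its underside, x along its length. Stays there.
- tall_box: Similar white box but taller, 170 x 60 x 76 mm: does not fit the carton. Lies loose on the other side of the table from the slim box. Origin: centre of its underside. Leave alone.
- flap (a joint): Angle of the carton's flap, rad: 0 = shut, flat across the mouth; grows as it opens, clockwise from above (pi/2: points along the carton's -x; 2.5: stop). Stiff crease: stays where left; starts at 1.75 to 2.2. Upright panel 134 mm long, 57 high, 4 thick, z = 4 to 61 mm; shut, it spans x = -97 to -93 mm in the carton's frame.
- flap_hinge (a point): Top end of the flap's upright crease, at the carton's mouth on its +y side, (-93, +68, +61) mm in the carton's frame; the crease runs straight down from here.
- flap_edge (a point): Top of the flap's free edge, mid-thickness, 134 mm from the crease.
- tape_roll: Bystander: roll of brown tape lying flat, 100 mm across, 48 mm high, loose. Origin: centre of its underside. Leave alone.
- stapler: Bystander: steel and black stapler, 140 x 34 x 50 mm, loose. Origin: centre of its underside. Leave alone.
- label_block: Bystander: block of white labels 100 x 70 x 22 mm, loose. Origin: centre of its underside. Leave alone.
There are look-alikes about, which are no part of the job. Leave any blue look-alike of the carton alone.

How it is judged:
By the outcome, as a careful person would: the job done as asked, in the order asked, and still so for the second after the job is handed in, with the robot touching nothing.
It also fails if it takes over 66 s, if anything falls off the work surface, if the arm or the gripper's body presses on something with over 40 N, if the wrist force passes 120 N, or if a joint passes its speed limit or range.

## Working session

There is one attempt and no reset: what is moved stays moved. The work goes in short steps, Python scripts to look and compute and a shell command to move; the robot and the scene stay as the last step left them, time stands still between calls to the robot, and variables do not carry over. Pictures are saved under pics/ and viewed, at most 11 in all, crops included, and the job is handed in when it is done.

```bash
ls; mkdir -p pics
python3 - <<'E'
from bench import robot
import cv2,numpy as np
s=robot.observe();print({k:np.round(v,3).tolist() for k,v in s.items()})
for n in("top","side"):
    im=robot.camera(n);cv2.imwrite(f"pics/{n}0.png",im[:,:,::-1])
    c=robot.get_calibration(n);print(n,{k:np.round(v,3).tolist() if not isinstance(v,str) else v for k,v in c.items()})
E
```

```text
pics
{'time': 0.0, 'q': [1.105, 0.246, 1.559, 0.0, 1.339, -0.174], 'joint_velocities': [0.001, 0.0, -0.0, 0.001, -0.001, 0.001], 'tau': [0.0, -42.951, -32.613, -0.0, 0.005, -0.0], 'tcp_pos': [186.731, 622.014, 230.17], 'tcp_rot': [-0.0, 0.145, 0.989, -0.001], 'contact_force': [0.632, 0.218, 0.031], 'torque': [0.006, -0.004, -0.009], 'grip_force': 0.0, 'grip_width': 85.768}
top {'intrinsics': [[431.44, 0.0, 254.842], [0.0, 431.44, 186.644], [0.0, 0.0, 1.0]], 'view': [[-0.013, -1.0, -0.024, -15.722], [0.99, -0.017, 0.143, -450.711], [-0.143, -0.022, 0.989, -1122.904], [0.0, 0.0, 0.0, 1.0]]}
side {'intrinsics': [[409.315, 0.0, 261.982], [0.0, 409.315, 186.635], [0.0, 0.0, 1.0]], 'view': [[0.672, -0.741, -0.009, -344.55], [0.511, 0.455, 0.729, -283.157], [-0.536, -0.494, 0.685, -1211.967], [0.0, 0.0, 0.0, 1.0]]}
```

View pics/top0.png

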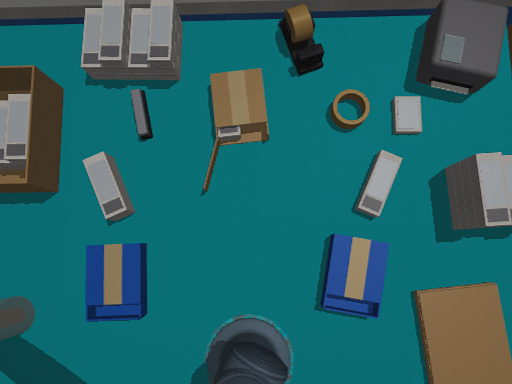

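View pics/side0.png

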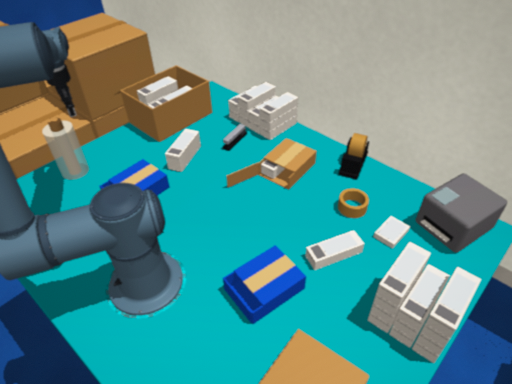

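Top view: two loose white boxes, left at (108,186) and right at (380,183). The brown carton is at (240,105), mouth downward (towards the robot), with its flap from (218,140) to (205,190) on the left (+y). The blue look-alikes are at (115,280) and (355,272). The white stacks at (130,40) and (485,190), and the boxes in the brown bin at (15,125), could also be mistaken for the slim box. Next I measure both candidates and the carton, with a close crop.

```bash
cat > h.py <<'E'
import cv2,numpy as np
from bench import robot
def ray(n,uv,c=None):
    c=c or robot.get_calibration(n);K=np.array(c["intrinsics"]);V=np.array(c["view"])
    p=np.linalg.inv(K)@[uv[0],uv[1],1];d=V[:3,:3].T@[p[0],-p[1],-p[2]]
    return -V[:3,:3].T@V[:3,3],d
def onz(n,uv,z,c=None):
    o,d=ray(n,uv,c);return o+d*(z-o[2])/d[2]
def pix(n,P,c=None):
    c=c or robot.get_calibration(n);V=np.array(c["view"]);q=V[:3,:3]@P+V[:3,3]
    q=np.array(c["intrinsics"])@[q[0],-q[1],-q[2]];return q[:2]/q[2]
def tri(n1,u1,n2,u2):
    o,d=ray(n1,u1);p,e=ray(n2,u2);s=np.linalg.lstsq(np.c_[d,-e],p-o,rcond=None)[0]
    return (o+d*s[0]+p+e*s[1])/2,np.linalg.norm(o+d*s[0]-p-e*s[1])
E
python3 - <<'E'
from h import *
im=cv2.imread("pics/top0.png");hsv=cv2.cvtColor(im,cv2.COLOR_BGR2HSV)
H,S,V=cv2.split(hsv)
for nm,(x0,y0,x1,y1) in dict(L=(70,140,145,230),R=(345,140,415,225)).items():
    bg=(H>80)&(H<100)&(S>120)
    m=np.zeros_like(H);m[y0:y1,x0:x1]=255*(~bg)[y0:y1,x0:x1]
    top=m&np.where((S<60)&(V>150),255,0).astype(np.uint8)
    for t,mm in(("all",m),("white",top)):
        c=max(cv2.findContours(mm,0,2)[0],key=cv2.contourArea)
        b=cv2.boxPoints(cv2.minAreaRect(c));print(nm,t,b.round(1).tolist())
        for z in(44,76):
            q=np.array([onz("top",u,z)[:2] for u in b]);print(z,q.round(0).tolist(),np.linalg.norm(np.diff(q,axis=0),axis=1).round(0))
m=((H>5)&(H<25)&(S>60)).astype(np.uint8)*255
r=np.zeros_like(m);r[60:200,195:275]=m[60:200,195:275]
c=max(cv2.findContours(r,0,2)[0],key=cv2.contourArea)
print(cv2.approxPolyDP(c,3,True)[:,0].tolist())
a=cv2.resize(im[55:205,195:285],None,fx=4,fy=4,interpolation=2)
b=np.vstack([cv2.resize(im[145:225,x:x+75],None,fx=3.75,fy=3.75,interpolation=2) for x in(75,345)])
cv2.imwrite("pics/crop.png",np.hstack([a,b]));print(a.shape,b.shape)
E
```

```text
L all [[81.0999984741211, 159.3000030517578], [109.5999984741211, 148.0], [135.3000030517578, 212.3000030517578], [106.9000015258789, 223.6999969482422]]
44 [[531.0, 445.0], [561.0, 369.0], [386.0, 294.0], [357.0, 369.0]] [ 82. 191.  80.]
76 [[524.0, 431.0], [553.0, 357.0], [383.0, 285.0], [355.0, 357.0]] [ 80. 185.  78.]
L white [[82.0, 159.39999389648438], [102.69999694824219, 151.10000610351562], [124.19999694824219, 204.89999389648438], [103.5, 213.1999969482422]]
44 [[531.0, 443.0], [553.0, 388.0], [406.0, 325.0], [384.0, 379.0]] [ 60. 160.  59.]
76 [[524.0, 429.0], [545.0, 375.0], [402.0, 314.0], [382.0, 367.0]] [ 58. 156.  57.]
R all [[353.8999938964844, 208.8000030517578], [378.3999938964844, 147.60000610351562], [402.8999938964844, 157.3000030517578], [378.3999938964844, 218.60000610351562]]
44 [[386.0, -281.0], [548.0, -354.0], [521.0, -417.0], [359.0, -343.0]] [178.  69. 177.]
76 [[383.0, -275.0], [541.0, -345.0], [514.0, -406.0], [357.0, -335.0]] [173.  67. 172.]
R white [[358.20001220703125, 207.10000610351562], [381.79998779296875, 149.60000610351562], [402.0, 157.89999389648438], [378.29998779296875, 215.39999389648438]]
44 [[390.0, -292.0], [543.0, -362.0], [519.0, -414.0], [368.0, -344.0]] [168.  57. 167.]
76 [[387.0, -286.0], [535.0, -354.0], [512.0, -404.0], [365.0, -335.0]] [163.  55. 162.]
[[260, 68], [210, 74], [217, 139], [203, 187], [206, 190], [219, 144], [267, 139]]
(600, 360, 3) (600, 281, 3)
```

View pics/crop.png

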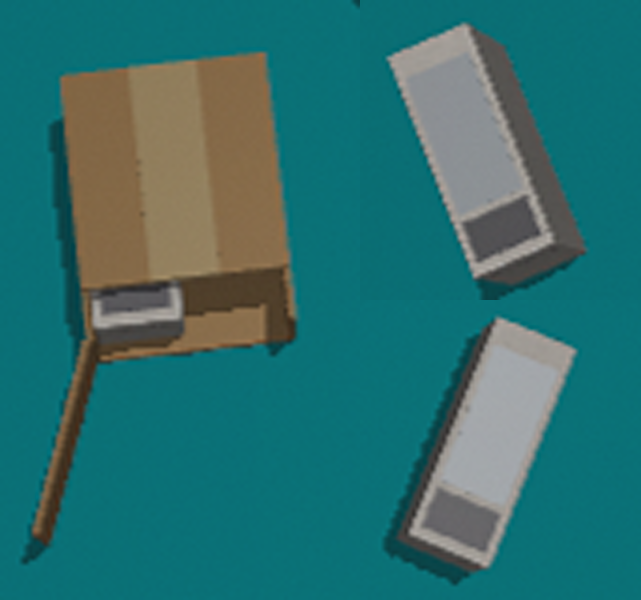

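The right box (380,183) shows the shorter sides (top about 168x57 mm at z=44), so it is the slim one. The left box (108,186) has the deep sides, so it is the tall one. In the crop the free lane is the right half of the mouth. The carton roof corners are at about (210,74), (261,68), (267,121) and (216,127.5), and the flap runs from (217.5,139) to (205,190). Now the metric poses.

Run:
```python
from h import *
# slim
b=np.array([[357.8,208.5],[381.5,150.1],[402.6,158.3],[379.4,217]])
q=np.array([onz("top",u,44)[:2] for u in b]);print("slim",q.round(0).tolist(),np.linalg.norm(np.diff(q,axis=0),axis=1).round(1),"c",q.mean(0))
v=(q[1]+q[2]-q[0]-q[3]);print("yaw",np.degrees(np.arctan2(v[1],v[0])))
# side view check of slim height: white contour
im=cv2.imread("pics/side0.png");H,S,V=cv2.split(cv2.cvtColor(im,cv2.COLOR_BGR2HSV))
bg=((H>80)&(H<100)&(S>120));m=np.zeros_like(H);m[225:275,300:370]=255*(~bg)[225:275,300:370]
c=max(cv2.findContours(m,0,2)[0],key=cv2.contourArea);print(cv2.approxPolyDP(c,2.5,True)[:,0].tolist())
for z in(44,76):print(z,[pix("side",np.r_[onz("top",u,z)]).round(0).tolist() for u in b])
# carton
r=np.array([[210.25,74],[261.25,68.25],[267,121.25],[215.75,127.5]])-0.3
Q=np.array([onz("top",u,62)[:2] for u in r]);print("roof",Q.round(0).tolist(),np.linalg.norm(np.diff(Q,axis=0),axis=1).round(1))
ex=Q[0]+Q[1]-Q[2]-Q[3];ex/=np.linalg.norm(ex);ey=np.array([-ex[1],ex[0]])
C=Q.mean(0)-ex*17.5;print("carton",C,np.degrees(np.arctan2(ex[1],ex[0])))
f=lambda x,y:C+x*ex+y*ey
print("mouth",f(-93,-30),"home",f(4,-30),"hinge",f(-93,68),"pix",pix("top",np.r_[f(-93,68),61]))
e=onz("top",(205,190),61)[:2];d=e-f(-93,68);a=np.array([d@ex,d@ey]);print("flap edge",e,np.linalg.norm(a),a,"ang",np.arctan2(-a[0],-a[1]))
```

```text
slim [[386.0, -291.0], [541.0, -362.0], [518.0, -416.0], [363.0, -346.0]] [170.1  59.1 169.6] c [ 452.25079138 -353.77748632]
yaw -24.297999925962504
[[364, 243], [351, 230], [307, 246], [305, 256], [317, 269], [361, 252]]
44 [[305.0, 248.0], [353.0, 231.0], [364.0, 244.0], [315.0, 262.0]]
76 [[303.0, 241.0], [350.0, 224.0], [361.0, 237.0], [313.0, 255.0]]
roof [[758.0, 95.0], [771.0, -44.0], [622.0, -57.0], [608.0, 80.0]] [139.4 149.5 137.6]
carton [672.58268388  16.5582738 ] 5.3338379219680805
mouth [582.77413537 -21.95697791] home [679.35412265 -12.93999084] hinge [573.66418967  75.61867935] pix [217.01004822 139.8197428 ]
flap edge [439.59845895 107.21415531] 137.7384995360088 [-130.54815021   43.92123326] ang 1.8953376116176466
```

Slim box: (452,-354), yaw -24.3°, 170x59 measured, and its height agrees with the side view. Carton: (673,17), yaw 5.3°, flap about 1.9. Now I move over the box's near end.

```bash
python3 -m crank '[[0.026,-0.05,0,0,0,0],[0.026,-0.05,0,0,0,0],[0.026,-0.05,0,0,0,0],[0.026,-0.05,0,0,0,0],[0.026,-0.05,0,0,0,0]]' 0
python3 -m crank '[[0.026,-0.05,0,0,0,0],[0.026,-0.05,0,0,0,0],[0.026,-0.05,0,0,0,0],[0.026,-0.05,0,0,0,0],[0.026,-0.05,0,0,0,0]]'
python3 -m crank '[[0,-0.05,0,0,0,0],[0,-0.05,0,0,0,0],[0,-0.05,0,0,0,-3.8],[0,-0.05,0,0,0,-3.8],[0,-0.05,0,0,0,0]]'
python3 -m crank '[[0,-0.05,-0.02,0,0,0],[0,-0.05,-0.02,0,0,0],[0,-0.05,-0.02,0,0,0],[-0.022,-0.028,-0.02,0,0,0],[-0.022,-0.025,-0.02,0,0,0]]'
python3 - <<'E'
from h import *
s=robot.observe();print(s["time"],s["tcp_pos"],s["tcp_rot"],s["q"])
im=robot.camera("top");cv2.imwrite("pics/a.png",np.hstack([im[:,:,::-1][100:300,250:450],robot.camera("wrist")[:,:,::-1][::2,::2][:200].copy() ][:1]) if 0 else cv2.resize(robot.camera("wrist")[:,:,::-1],None,fx=1,fy=1))
E
```

```text
time: 0.72
tcp_pos: [317.3, 370.8, 230.9]
tcp_rot: [-0.0, 0.145, 0.989, -0.0]
contact_force: [0.6, 0.4, 0.3]
grip_width: 85.2
grip_force: 0.0
time: 1.35
tcp_pos: [447.3, 120.8, 231.1]
tcp_rot: [-0.0, 0.145, 0.989, 0.0]
contact_force: [1.2, 1.0, -0.2]
grip_width: 85.6
grip_force: 0.0
time: 1.98
tcp_pos: [446.5, -129.0, 231.0]
tcp_rot: [-0.0, 0.211, 0.978, 0.0]
contact_force: [0.9, -0.3, -0.6]
grip_width: 85.3
grip_force: 0.0
time: 2.6
tcp_pos: [402.0, -331.4, 130.2]
tcp_rot: [-0.0, 0.211, 0.978, 0.0]
contact_force: [0.4, 0.5, -0.1]
grip_width: 85.4
grip_force: 0.0
2.6 [ 402.04268709 -331.41495274  130.16605809] [-3.24591222e-04  2.10873752e-01  9.77513214e-01  2.66200927e-04] [-9.07224795e-01  6.25718096e-02  1.96049041e+00 -7.34471252e-06
  1.11936998e+00 -2.05308042e+00]
```

View pics/a.png

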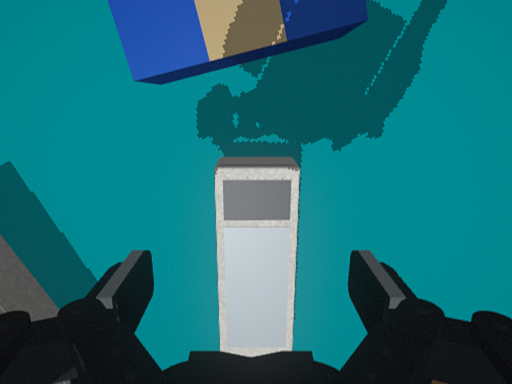

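The wrist view shows the box centred (column 257) and parallel between the fingers, with its near end at row 165. Descend and grip.

```bash
python3 -m crank '[[0,0,-0.04,0,0,0],[0,0,-0.04,0,0,0],[0,0,-0.03,0,0,0],[0,0,-0.012,0,0,0],[0,0,0,0,0,0]]' 0
python3 -m crank '[[0,0,0,0,0,0],[0,0,0,0,0,0],[0,0,0,0,0,0],[0,0,0,0,0,0],[0,0,0,0,0,0]]' 1
python3 -m crank '[[0,0,0,0,0,0],[0,0,0.01,0,0,0],[0,0,0.02,0,0,0],[0,0,0.03,0,0,0],[0,0,0.03,0,0,0]]'
python3 - <<'E'
from h import *
im=robot.camera("wrist")[:,:,::-1];im2=robot.camera("side")[:,:,::-1]
cv2.imwrite("pics/b.png",np.hstack([cv2.resize(im,(400,300)),cv2.resize(im2[180:300,270:430],(400,300))]))
E
```

```text
time: 3.32
tcp_pos: [403.2, -330.1, 9.3]
tcp_rot: [-0.0, 0.21, 0.978, 0.0]
contact_force: [0.6, -0.4, 0.1]
grip_width: 85.3
grip_force: 0.0
time: 3.95
tcp_pos: [404.0, -331.6, 11.1]
tcp_rot: [0.001, 0.211, 0.978, -0.001]
contact_force: [-0.8, 1.2, 6.8]
grip_width: 59.1
grip_force: 65.9
time: 4.58
tcp_pos: [402.6, -330.1, 100.3]
tcp_rot: [-0.0, 0.211, 0.978, 0.0]
contact_force: [-0.7, 0.1, -1.5]
grip_width: 59.1
grip_force: 65.0
```

View pics/b.png

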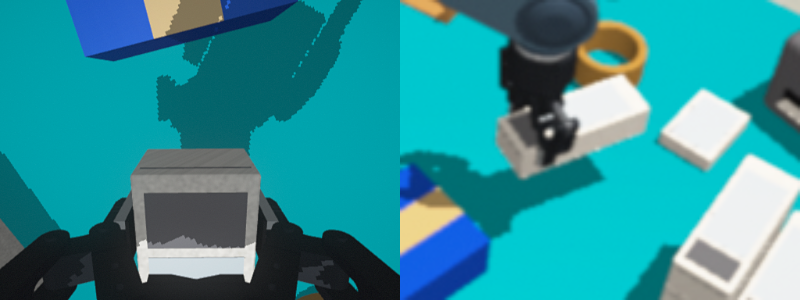

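Gripped at 59 mm and lifted. The wrist view shows the near end square between the pads, and the side view shows the box roughly level. The +6.8 N on closing suggests the tips swing past the TCP. I check the pitch by ray math.

Run:
```python
from h import *
s=robot.observe();t=s["tcp_pos"];print(t)
from scipy.spatial.transform import Rotation as R
ax=np.array([np.cos(np.radians(-24.3)),np.sin(np.radians(-24.3)),0]);ay=np.array([-ax[1],ax[0],0]);az=np.array([0,0,1.])
names={"rearfar":(-30,30,44),"rearnear":(-30,-30,44),"frontnear":(140,-30,44),"frontfar":(140,30,44),"rnb":(-30,-30,0),"fnb":(140,-30,0)}
for p in(0,5):
  for k,(x,y,z) in names.items():
    c,sn=np.cos(np.radians(p)),np.sin(np.radians(p))
    X=np.r_[t[:2],89]+ax*(x*c)+ay*y+az*(z-x*sn)
    u=pix("side",X);print(p,k,((u-[270,180])*2.5+[400,0]).round(0))
im=robot.camera("top")[:,:,::-1];cv2.imwrite("pics/c.png",cv2.resize(im[120:240,340:430],None,fx=5,fy=5,interpolation=2))
```

```text
[ 404.5513273  -332.41781719  103.03059667]
0 rearfar [495. 121.]
0 rearnear [520. 158.]
0 frontnear [648. 111.]
0 frontfar [620.  77.]
0 rnb [517. 182.]
0 fnb [642. 136.]
5 rearfar [495. 119.]
5 rearnear [520. 156.]
5 frontnear [646. 118.]
5 frontfar [618.  84.]
5 rnb [517. 181.]
5 fnb [640. 143.]
```

The box is level. Carry it to 25 mm before the mouth, aligned with the carton (turn +29.6°).

```bash
python3 -m crank '[[0.002,0.03,0,0,0,3],[0.002,0.04,0,0,0,5],[0.002,0.04,0,0,0,5],[0.002,0.04,0,0,0,5],[0.002,0.04,0,0,0,5]]'
python3 -m crank '[[0.002,0.04,0,0,0,5],[0.002,0.035,0,0,0,1.6],[0.002,0.028,0,0,0,0],[0,0,0,0,0,0],[0,0,0,0,0,0]]'
python3 -m crank '[[0,0,-0.02,0,0,0],[0,0,-0.02,0,0,0],[0,0,-0.02,0,0,0],[0,0,0,0,0,0],[0,0,0,0,0,0]]'
python3 - <<'E'
from h import *
im=robot.camera("top")[:,:,::-1];cv2.imwrite("pics/d.png",cv2.resize(im[60:210,195:295],None,fx=4,fy=4,interpolation=2))
E
```

```text
time: 5.35
tcp_pos: [411.7, -138.5, 97.6]
tcp_rot: [-0.001, 0.01, 1.0, 0.001]
contact_force: [1.1, -0.2, 0.1]
grip_width: 59.1
grip_force: 65.0
time: 5.98
tcp_pos: [418.4, -37.7, 98.4]
tcp_rot: [-0.001, -0.046, 0.999, 0.0]
contact_force: [-0.3, 0.2, -1.8]
grip_width: 59.2
grip_force: 65.2
time: 6.6
tcp_pos: [419.4, -38.2, 39.8]
tcp_rot: [0.0, -0.046, 0.999, -0.0]
contact_force: [0.6, -0.5, -1.3]
grip_width: 59.2
grip_force: 65.1
```

View pics/d.png

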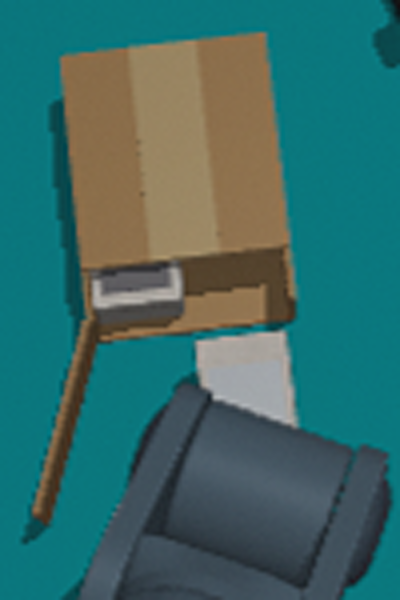

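The box front shows at crop (197,340)-(284,332), just before the mouth's free half. Convert to the carton frame.

```bash
cat >> h.py <<'E'
C=np.array([672.6,16.6]);th=np.radians(5.3);ex=np.array([np.cos(th),np.sin(th)]);ey=np.array([-ex[1],ex[0]])
def car(p): d=np.asarray(p)[:2]-C;return np.array([d@ex,d@ey])
E
python3 - <<'E'
from h import *
for z in(70,76):print([car(onz("top",u,z)).round(1).tolist() for u in((244.0,144.8),(265.8,142.8))])
P=[210.25,121+6.5],[267,121.25]
# packed box front top edge, floor front edge and right wall via crop: packed top-right front corner (183,307)
print("packed front corners z48",[car(onz("top",(195+x/4-.3,60+y/4-.3),48)).round(1).tolist() for x,y in((93,312),(184,302))])
print("right wall front outer top z62?",car(onz("top",(195+295/4,60+312/4),50)))
print(car(robot.observe()["tcp_pos"]))
E
```

```text
[[-116.8, -2.3], [-117.9, -59.7]]
[[-118.3, -2.4], [-119.3, -59.6]]
packed front corners z48 [[-84.0, 66.0], [-84.0, 4.4]]
right wall front outer top z62? [-100.67982375  -69.60003506]
[-256.8826392  -31.1198731]
```

```bash
python3 -m crank '[[0,0,-0.011,0,0,0],[0,0,-0.01,0,0,0],[0.01,0.001,0,0,0,0],[0.015,0.0014,0,0,0,0],[0.015,0.0014,0,0,0,0]]'
python3 -m crank '[[0.01,0.0009,0,0,0,0],[0.01,0.0009,0,0,0,0],[0.01,0.001,0,0,0,0],[0.01,0.0009,0,0,0,0],[0,0,0,0,0,0]]'
```

```text
time: 7.28
tcp_pos: [460.8, -33.7, 18.7]
tcp_rot: [0.001, -0.046, 0.999, -0.0]
contact_force: [0.1, 0.0, -1.7]
grip_width: 59.1
grip_force: 65.1
time: 7.9
tcp_pos: [499.8, -30.0, 18.5]
tcp_rot: [0.0, -0.046, 0.999, -0.0]
contact_force: [-0.2, 0.4, -0.9]
grip_width: 58.6
grip_force: 65.1
```

```bash
python3 -m crank '[[0.01,0.0009,0,0,0,0],[0.01,0.0009,0,0,0,0],[0.01,0.001,0,0,0,0],[0.01,0.0009,0,0,0,0],[0,0,0,0,0,0]]'
python3 -m crank '[[0.008,0.0008,0,0,0,0],[0.008,0.0008,0,0,0,0],[0.006,0.0006,0,0,0,0],[0,0,-0.003,0,0,0],[0,0,0,0,0,0]]'
python3 - <<'E'
from h import *
print(car(robot.observe()["tcp_pos"]))
im=robot.camera("wrist")[:,:,::-1];im2=robot.camera("side")[:,:,::-1]
cv2.imwrite("pics/e.png",np.hstack([cv2.resize(im,(400,300)),cv2.resize(im2[120:216,220:348],(400,300))]))
E
```

```text
time: 8.52
tcp_pos: [539.9, -26.3, 18.4]
tcp_rot: [0.0, -0.046, 0.999, -0.0]
contact_force: [0.7, 0.2, -1.6]
grip_width: 58.9
grip_force: 65.1
time: 9.15
tcp_pos: [561.2, -24.1, 15.3]
tcp_rot: [0.0, -0.046, 0.999, -0.0]
contact_force: [0.8, -0.6, -0.7]
grip_width: 59.0
grip_force: 65.4
[-114.65283989  -30.25223045]
```

View pics/e.png

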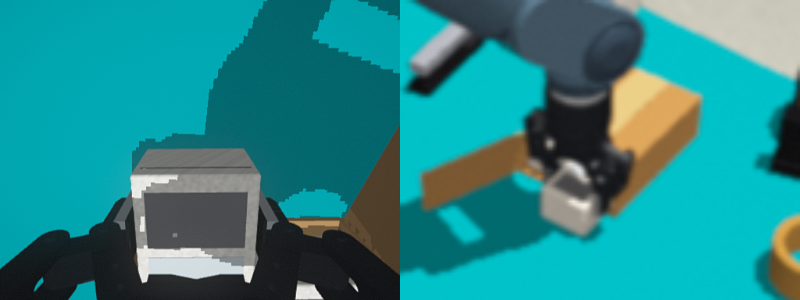

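The box is well into the lane and level. Release, rise, back off, close, drop behind it.

```bash
python3 -m crank '[[0,0,0,0,0,0],[0,0,0,0,0,0],[0,0,0,0,0,0],[0,0,0,0,0,0],[0,0,0,0,0,0]]' 0
python3 -m crank '[[0,0,0.02,0,0,0],[0,0,0.03,0,0,0],[0,0,0.03,0,0,0],[0,0,0,0,0,0],[0,0,0,0,0,0]]'
python3 -m crank '[[-0.03,-0.0028,0,0,0,0],[-0.03,-0.0028,0,0,0,0],[-0.01,-0.001,0,0,0,0],[0,0,0,0,0,0],[0,0,0,0,0,0]]' 1
python3 - <<'E'
from h import *
s=robot.observe();print(car(s["tcp_pos"]),s["tcp_pos"],s["grip_width"])
im=robot.camera("top");cv2.imwrite("pics/f.png",im[:,:,::-1])
im=im[:,:,::-1];im2=robot.camera("side")[:,:,::-1]
cv2.imwrite("pics/g.png",np.hstack([cv2.resize(im[60:210,170:370],(400,300)),cv2.resize(im2[120:216,220:348],(400,300))]))
E
```

```text
time: 9.88
tcp_pos: [561.0, -24.1, 15.3]
tcp_rot: [0.0, -0.046, 0.999, -0.0]
contact_force: [0.0, 0.5, -0.1]
grip_width: 85.5
grip_force: 0.0
time: 10.5
tcp_pos: [560.7, -24.0, 95.2]
tcp_rot: [-0.0, -0.046, 0.999, 0.0]
contact_force: [0.4, 0.0, -0.6]
grip_width: 84.9
grip_force: 0.0
time: 11.12
tcp_pos: [491.9, -30.8, 95.5]
tcp_rot: [0.0, -0.046, 0.999, -0.0]
contact_force: [0.3, 0.2, -0.3]
grip_width: 0.3
grip_force: 0.0
[-184.33292211  -30.50275931] [491.87271456 -30.79929111  95.45244829] 0.29588701354805486
```

View pics/g.png

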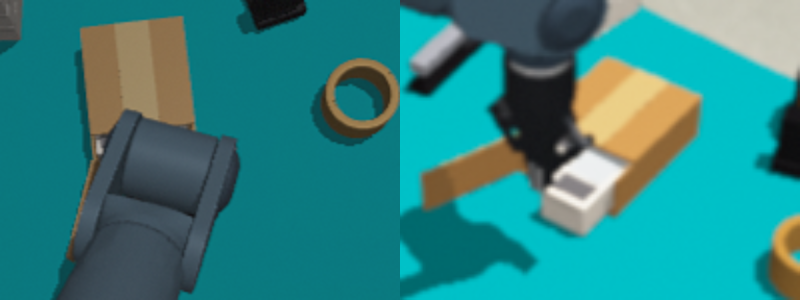

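Box resting in the lane, its rear end proud of the mouth. Lower and push home.

```bash
python3 -m crank '[[0,0,-0.025,0,0,0],[0,0,-0.025,0,0,0],[0,0,-0.017,0,0,0],[0.015,0.0014,0,0,0,0],[0.008,0.0007,0,0,0,0]]'
python3 -m crank '[[0.01,0.0009,0,0,0,0],[0.01,0.0009,0,0,0,0],[0.01,0.001,0,0,0,0],[0.01,0.0009,0,0,0,0],[0,0,0,0,0,0]]'
python3 -m crank '[[0.005,0.0005,0,0,0,0],[0.005,0.0005,0,0,0,0],[0.004,0.0004,0,0,0,0],[0,0,0,0,0,0],[0,0,0,0,0,0]]'
python3 - <<'E'
from h import *
s=robot.observe();print(car(s["tcp_pos"]),s["contact_force"])
E
```

```text
time: 11.85
tcp_pos: [516.3, -28.8, 29.4]
tcp_rot: [0.001, -0.046, 0.999, -0.0]
contact_force: [0.0, -0.3, -1.3]
grip_width: 0.4
grip_force: 0.0
time: 12.48
tcp_pos: [555.2, -24.9, 28.5]
tcp_rot: [0.001, -0.046, 0.999, -0.0]
contact_force: [0.1, 0.3, -0.1]
grip_width: -0.0
grip_force: 0.0
time: 13.1
tcp_pos: [568.1, -23.5, 28.4]
tcp_rot: [0.0, -0.046, 0.999, -0.0]
contact_force: [-0.1, -0.6, 0.0]
grip_width: -0.0
grip_force: 0.0
[-107.72317255  -30.24541176] [-0.07208947 -0.59366953  0.03797548]
```

Small steps now until the back wall is felt.

```bash
python3 -m crank '[[0.003,0.0003,0,0,0,0],[0.003,0.0003,0,0,0,0],[0.003,0.0003,0,0,0,0],[0.002,0.0002,0,0,0,0],[0,0,0,0,0,0]]'
python3 -m crank '[[0.001,0.0001,0,0,0,0],[0.001,0.0001,0,0,0,0],[0.001,0.0001,0,0,0,0],[0,0,0,0,0,0],[0,0,0,0,0,0]]'
```

```text
time: 13.72
tcp_pos: [579.4, -22.4, 28.4]
tcp_rot: [0.0, -0.046, 0.999, -0.0]
contact_force: [-0.4, -0.1, -0.3]
grip_width: -0.4
grip_force: 0.0
time: 14.35
tcp_pos: [582.2, -22.1, 28.3]
tcp_rot: [0.0, -0.046, 0.999, -0.0]
contact_force: [-0.4, -0.8, 0.7]
grip_width: 0.0
grip_force: 0.3
```

```bash
python3 -m crank '[[0.001,0.0001,0,0,0,0],[0.001,0.0001,0,0,0,0],[0.001,0.0001,0,0,0,0],[0,0,0,0,0,0],[0,0,0,0,0,0]]'
python3 -m crank '[[0.001,0.0001,0,0,0,0],[0.001,0.0001,0,0,0,0],[0.001,0.0001,0,0,0,0],[0,0,0,0,0,0],[0,0,0,0,0,0]]'
python3 - <<'E'
from h import *
im=robot.camera("wrist")[:,:,::-1];im2=robot.camera("side")[:,:,::-1]
cv2.imwrite("pics/h.png",np.hstack([cv2.resize(im,(400,300)),cv2.resize(im2[120:216,220:348],(400,300))]))
print(car(robot.observe()["tcp_pos"]))
E
```

```text
time: 14.98
tcp_pos: [584.0, -21.8, 28.3]
tcp_rot: [-0.001, -0.046, 0.999, 0.0]
contact_force: [-6.4, -1.3, 4.6]
grip_width: 0.3
grip_force: 3.3
time: 15.6
tcp_pos: [584.0, -21.8, 28.3]
tcp_rot: [-0.006, -0.047, 0.999, 0.0]
contact_force: [-20.6, -2.4, 16.8]
grip_width: -0.3
grip_force: 10.0
[-91.75007531 -30.04790993]
```

View pics/h.png

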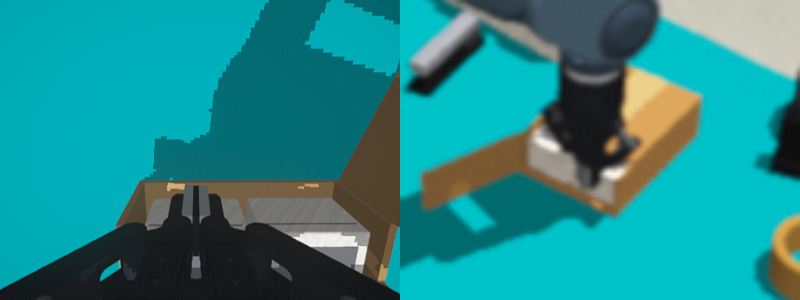

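It pressed the box home: contact at tcp x = -91.8, as predicted, with about 20 N against the back and both boxes flush. Next, waypoints for the flap sweep.

Run:
```python
from h import *
def w(p): return C+p[0]*ex+p[1]*ey
H=np.array([-93,68.]);r=105
def P(f,d):return H+r*np.array([-np.sin(f),-np.cos(f)])-d*np.array([np.cos(f),-np.sin(f)])
W=[w((-91.8,-30)),w((-135,-30)),w(P(1.9,42))]+[w(P(f,16)) for f in np.linspace(1.9,0,20)]
print(np.round(W,0).tolist());print((np.diff(W,axis=0)/1000).round(4).tolist())
```

```text
[[584.0, -22.0], [541.0, -26.0], [481.0, 141.0], [475.0, 116.0], [472.0, 106.0], [469.0, 96.0], [468.0, 85.0], [468.0, 74.0], [468.0, 64.0], [470.0, 53.0], [473.0, 43.0], [476.0, 33.0], [481.0, 24.0], [487.0, 15.0], [493.0, 6.0], [501.0, -1.0], [509.0, -8.0], [517.0, -14.0], [527.0, -20.0], [536.0, -24.0], [547.0, -27.0], [557.0, -29.0], [567.0, -30.0]]
[[-0.043, -0.004], [-0.0595, 0.1669], [-0.0061, -0.0253], [-0.0035, -0.01], [-0.0025, -0.0103], [-0.0015, -0.0105], [-0.0004, -0.0106], [0.0007, -0.0106], [0.0017, -0.0105], [0.0028, -0.0103], [0.0038, -0.0099], [0.0047, -0.0095], [0.0057, -0.009], [0.0065, -0.0084], [0.0073, -0.0077], [0.0081, -0.0069], [0.0087, -0.0061], [0.0093, -0.0052], [0.0097, -0.0042], [0.0101, -0.0032], [0.0104, -0.0022], [0.0106, -0.0012]]
```

```bash
python3 -m crank '[[-0.022,-0.002,0,0,0,0],[-0.024,-0.002,0,0,0,0],[0,0,0.02,0,0,0],[0,0,0.03,0,0,0],[0,0,0.025,0,0,0]]'
python3 -m crank '[[-0.012,0.034,0,0,0,0],[-0.012,0.034,0,0,0,0],[-0.012,0.034,0,0,0,0],[-0.012,0.034,0,0,0,0],[-0.012,0.031,0,0,0,0]]'
python3 -m crank '[[0,0,0,0,0,0],[0,0,-0.02,0,0,0],[0,0,-0.03,0,0,0],[0,0,-0.025,0,0,0],[0,0,0,0,0,0]]'
```

```text
time: 16.32
tcp_pos: [542.7, -25.6, 104.6]
tcp_rot: [0.001, -0.046, 0.999, -0.0]
contact_force: [0.7, 0.0, 0.2]
grip_width: 0.1
grip_force: 0.0
time: 16.95
tcp_pos: [482.1, 142.8, 103.6]
tcp_rot: [0.001, -0.046, 0.999, 0.0]
contact_force: [0.5, 0.0, -0.1]
grip_width: 0.0
grip_force: 0.0
time: 17.58
tcp_pos: [480.9, 140.7, 26.6]
tcp_rot: [-0.002, -0.046, 0.999, -0.0]
contact_force: [0.3, -1.0, -0.5]
grip_width: -0.1
grip_force: 0.0
```

```bash
python3 -m crank '[[-0.003,-0.0125,0,0,0,0],[-0.003,-0.0125,0,0,0,0],[-0.0035,-0.01,0,0,0,0],[-0.0025,-0.0105,0,0,0,0],[-0.0015,-0.0105,0,0,0,0]]'
python3 -m crank '[[-0.0005,-0.0105,0,0,0,0],[0.0005,-0.0105,0,0,0,0],[0.0015,-0.0105,0,0,0,0],[0.003,-0.0105,0,0,0,0],[0.004,-0.01,0,0,0,0]]'
python3 -m crank '[[0.0045,-0.0095,0,0,0,0],[0.0055,-0.009,0,0,0,0],[0.0065,-0.0085,0,0,0,0],[0.0075,-0.0075,0,0,0,0],[0.008,-0.007,0,0,0,0]]'
python3 - <<'E'
from h import *
im=robot.camera("top")[:,:,::-1];im2=robot.camera("side")[:,:,::-1]
cv2.imwrite("pics/i.png",np.hstack([cv2.resize(im[60:210,170:370],(400,300)),cv2.resize(im2[120:216,220:348],(400,300))]))
print(car(robot.observe()["tcp_pos"]))
E
```

```text
time: 18.2
tcp_pos: [468.4, 84.8, 28.5]
tcp_rot: [0.0, -0.046, 0.999, -0.0]
contact_force: [0.7, 0.1, -0.5]
grip_width: -0.2
grip_force: 0.3
time: 18.82
tcp_pos: [477.2, 32.8, 28.2]
tcp_rot: [-0.0, -0.046, 0.999, 0.0]
contact_force: [0.1, 0.6, -0.4]
grip_width: -0.0
grip_force: 0.3
time: 19.45
tcp_pos: [509.6, -8.4, 28.3]
tcp_rot: [0.0, -0.046, 0.999, -0.0]
contact_force: [0.2, -0.4, 0.3]
grip_width: -0.2
grip_force: 0.2
[-164.09397856  -10.26592432]
```

View pics/i.png

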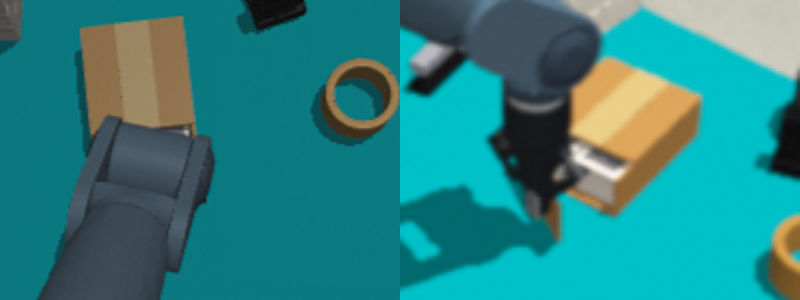

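The flap is following the finger (free edge visible beside it). Finish the sweep.

```bash
python3 -m crank '[[0.0085,-0.006,0,0,0,0],[0.0095,-0.005,0,0,0,0],[0.0095,-0.0045,0,0,0,0],[0.01,-0.003,0,0,0,0],[0.01,-0.002,0,0,0,0]]'
python3 -m crank '[[0.006,-0.001,0,0,0,0],[0.003,0,0,0,0,0],[0.001,0,0,0,0,0],[0.001,0,0,0,0,0],[0,0,0,0,0,0]]'
python3 -m crank '[[0.001,0.0001,0,0,0,0],[0.001,0.0001,0,0,0,0],[0,0,0,0,0,0],[0,0,0,0,0,0],[0,0,0,0,0,0]]'
```

```text
time: 20.18
tcp_pos: [557.2, -28.7, 28.3]
tcp_rot: [-0.0, -0.046, 0.999, -0.0]
contact_force: [-0.9, -0.1, 0.4]
grip_width: -0.1
grip_force: 0.3
time: 20.8
tcp_pos: [567.4, -29.4, 28.3]
tcp_rot: [0.0, -0.046, 0.999, 0.0]
contact_force: [-1.2, 0.3, 0.3]
grip_width: -0.2
grip_force: 0.0
time: 21.42
tcp_pos: [568.9, -29.3, 28.2]
tcp_rot: [-0.001, -0.046, 0.999, 0.0]
contact_force: [-5.0, -1.2, 4.1]
grip_width: 0.2
grip_force: 2.6
```

Contact with the stop; one more firm push, then retreat and look.

```bash
python3 -m crank '[[0.001,0.0001,0,0,0,0],[0.001,0.0001,0,0,0,0],[0,0,0,0,0,0],[0,0,0,0,0,0],[0,0,0,0,0,0]]'
python3 -m crank '[[-0.01,-0.001,0,0,0,0],[-0.02,-0.002,0,0,0,0],[-0.03,-0.003,0.01,0,0,0],[-0.03,-0.03,0.04,0,0,0],[-0.01,-0.05,0.04,0,0,0]]'
python3 -m crank '[[0,-0.055,0.02,0,0,0],[0,-0.055,0.02,0,0,0],[0,-0.055,0.02,0,0,0],[0,-0.055,0,0,0,0],[0,-0.05,0,0,0,0]]'
python3 - <<'E'
from h import *
im=robot.camera("top")[:,:,::-1];im2=robot.camera("side")[:,:,::-1]
cv2.imwrite("pics/j.png",np.vstack([np.hstack([cv2.resize(im[60:150,190:310],(400,300),interpolation=2),cv2.resize(im2[120:216,220:348],(400,300),interpolation=2)]),cv2.resize(im,(800,600))[:290] if 0 else np.hstack([cv2.resize(im,(400,300)),cv2.resize(im2,(400,300))])]))
E
```

```text
time: 22.05
tcp_pos: [569.1, -29.3, 28.1]
tcp_rot: [-0.003, -0.046, 0.999, 0.0]
contact_force: [-13.7, -3.2, 9.8]
grip_width: -0.2
grip_force: 6.7
time: 22.68
tcp_pos: [470.3, -112.7, 117.1]
tcp_rot: [0.0, -0.047, 0.999, 0.0]
contact_force: [1.5, -0.2, 0.7]
grip_width: 0.0
grip_force: 0.0
time: 23.3
tcp_pos: [472.1, -385.6, 177.4]
tcp_rot: [0.001, -0.046, 0.999, -0.001]
contact_force: [0.2, 0.1, -0.3]
grip_width: -0.3
grip_force: 0.0
```

View pics/j.png

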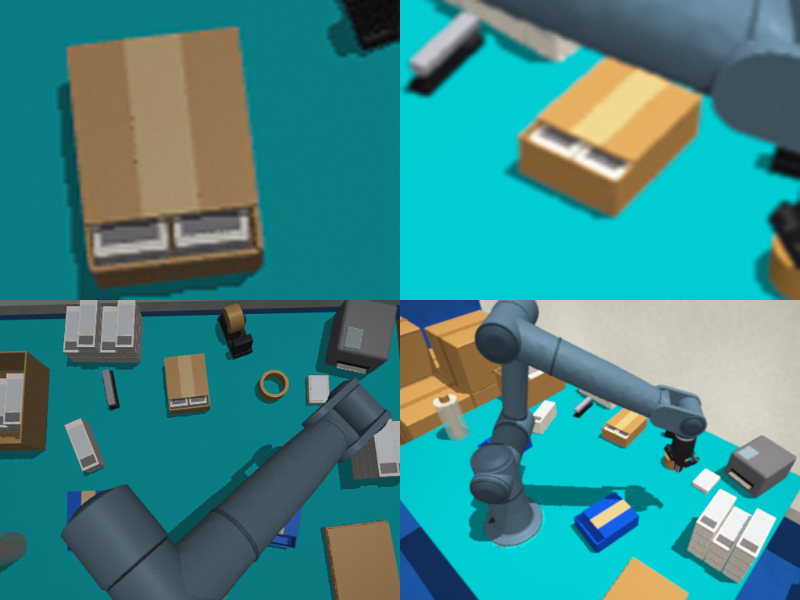

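Both boxes sit flush side by side behind the flap, which lies flat across the mouth at crop (92,275)-(262,250). The other things have not moved and the robot touches nothing.

```bash
python3 -c "
from bench import robot
print(robot.close_job())"
```

```text
the job is handed in; nothing more can be done
None
```

The slim box is home in the free lane beside the packed one, the flap is folded shut, and I handed the job in at about 23 s; the verdict was not shown to me.

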